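# Turned parts to the inspection tray in reverse order

## Task

Move the four turned metal parts one by one from the wooden rack to the four matted compartments of the grey inspection tray, in reverse order: the part that stood at the left end of the row goes into the rightmost compartment, the next one beside it, and so on, left and right as seen from the robot. Stand each part upright on its compartment's floor, the same way up as it was, without knocking any part over, and leave all four standing free.

Things in the scene. Friction and masses are not known exactly. Their poses are not given: they have to be found in the camera images.
- shaft_mid (a point): stepped shaft, turned bright metal, standing upright: foot 36 mm diameter and 25 mm high, then 24 mm diameter for 30 mm, then 14 mm diameter for 25 mm; 80 mm high in all, about 0.12 kg. Loose. The point is on its axis, half-way up (40 mm above its underside); z is up along its axis.
- bush_mid (a point): bush: plain round tube standing upright, turned bright metal, 40 mm diameter, 60 mm high, 20 mm bore open at the top, about 0.44 kg. Loose. The point is on its axis, half-way up (30 mm above its underside); z is up along its axis.
- centre_mid (a point): lathe centre: turned bright metal, standing upright with its point up, cylinder 32 mm diameter and 45 mm high with a cone 25 mm high above it; 70 mm high in all, about 0.33 kg. Loose. The point is on its axis, half-way up (35 mm above its underside); z is up along its axis.
- post_mid (a point): square-footed post: bright metal, standing upright, foot 30 x 30 mm square and 20 mm high with a round stem of 22 mm diameter and 44 mm height above it; 64 mm high in all, about 0.1 kg. Loose. The point is on its axis, half-way up (32 mm above its underside); z is up along its axis.
- carrier_shaft: fixed pale wooden carrier block, 60 x 60 mm and 12 mm high, flat on top, on which the stepped shaft stands at the start (a dark outline of that part's foot is let into its top). It is fixed, so it keeps the part's place in the old row. Origin at the centre of its underside; its top is 20 mm above the table.
- carrier_bush: fixed pale wooden carrier block, 60 x 60 mm and 12 mm high, flat on top, on which the bush stands at the start (a dark outline of that part's foot is let into its top). It is fixed, so it keeps the part's place in the old row. Origin at the centre of its underside; its top is 20 mm above the table.
- carrier_centre: fixed pale wooden carrier block, 60 x 60 mm and 12 mm high, flat on top, on which the lathe centre stands at the start (a dark outline of that part's foot is let into its top). It is fixed, so it keeps the part's place in the old row. Origin at the centre of its underside; its top is 20 mm above the table.
- carrier_post: fixed pale wooden carrier block, 60 x 60 mm and 12 mm high, flat on top, on which the square-footed post stands at the start (a dark outline of that part's foot is let into its top). It is fixed, so it keeps the part's place in the old row. Origin at the centre of its underside; its top is 20 mm above the table.
- board: fixed dark wooden source rack, 76 x 400 mm, 8 mm high, with the four carrier blocks in a row. Origin at the centre of its underside, on the table; y runs along the row to the robot's left, z up; blocks are centred at y = +112.5, +37.5, -37.5, -112.5 mm, x = 0, in any order. Rack and tray lie one behind the other, either one nearer the robot, each turned up to 9 degrees.
- tray: fixed grey tray, the target rack, 76 x 400 mm: four compartments in a row, 60 x 60 mm inside, dark mat on the floor; floor 6 mm above the table, ribs 8 mm higher. Origin at the centre of its underside, on the table; y runs along the row to the robot's left, z up; compartments are centred at y = +112.5, +37.5, -37.5, -112.5 mm, x = 0. The short bays at its ends, without mat, are not used.
Things that resemble listed ones, but are neither listed nor needed, are in the scene too. Leave any purple or yellow look-alike of the part that bears post_mid alone. Leave any purple look-alike of the part that bears centre_mid alone.

How it is judged:
By the outcome, as a careful person would: the job done as asked, in the order asked, and still so for the second after the job is handed in, with the robot touching nothing.
It also fails if it takes over 112 s, if anything falls off the work surface, if the arm or the gripper's body presses on something with over 40 N, if the wrist force passes 120 N, or if a joint passes its speed limit or range.

## Robot

A 6-joint arm with a two-finger parallel gripper is mounted at the origin on the work surface. World frame = base frame: x ahead of the robot, y to its left, z up, the work surface at z = 0. Lengths are in mm, angles in rad, forces in N, time in s.
With the tool pointing down it reaches from about 250 to 775 mm from the base axis. Payload 4 kg.
Tool frame: the origin (TCP) lies at the centre of the arm's flange, where the gripper is bolted on; the fingertips stand 199 mm ahead of it and the grasp point (between the pads) lies 180 mm ahead of it (env.pinch_z is the distance from the TCP to the grasp point, in mm); z points along the fingers, y is the direction in which the jaws open and shut (so a half turn about z gives the same grasp; the last joint's range is limited). The gripper opens to 94 mm and grips with 3 to 60 N. Pads are 16 mm wide; open, the fingers measure 119 mm over their backs; the gripper's body (75 mm by 177 mm) begins 78 mm behind the grasp point.
Start: joints at [-1.241, 0.087, 1.371, -0, 1.684, -0.103], TCP at [230.672, -499.29, 404.706] pointing down, gripper open.
Joint ranges: [-3.1, 3.1], [-0.76, 2.03], [0.27, 2.55], [-1.08, 4.22], [0.17, 2.65], [-2.57, 2.57]. Speed limits (rad/s): [2.79, 2.79, 3.14, 3.14, 3.14, 3.14].

## Interface

Orientations are given as a unit quaternion [w, x, y, z].
In Python, from cell import env gives the robot as it stands.
- The arm moves only by the tool apply_moves, never from a script. Its argument "commands" is a list of rows, each a list of 3 entries, a list of its own where there are three numbers: the shift along the tool's x, y, z in mm, then the turn, a rotation vector about the tool's x, y, z in units of 5 degrees (1.0 is 5 degrees), then the closure, from 0 (fully open) to 1 (shut). In form: [[[x, y, z], [wx, wy, wz], jaw], ...]. A call has 1 to 5 rows; each row is the pose to reach, as a shift and turn from the pose commanded when the call began, along the tool's axes at that moment; what a row does not reach only later rows make up. A row lasts 1/10 s, in which the tool goes at most 50 mm and 8.59 degrees, less where a joint would pass 70% of its speed; a pose out of reach is approached as far as the arm can. A call with a gripper value outside its range is refused whole. The fingers move at their own pace and stop on an object; "squeeze" is the grip in N (left out, the last holds). Time passes only in rows, so rows that repeat a pose let the fingers close. It gives the time, the measured TCP pose, the force and the opening at its end, in the units of the state.
- env.observe(): the state, without advancing time (a new reading comes with each control period).
- env.camera(name): name is "scene" or "top" or "wrist"; returns a dict with "color" (400x640x3 uint8, red, green, blue), "depth" (400x640 float32, mm along the optical axis (not along the pixel's ray), 0 where there is no reading), "camera_matrix" (3x3 intrinsics, pixels), "origin" and "rotation" of the camera in the world; the wrist camera has in their place "mount" (4x4, takes a point from camera to tool coordinates, whose origin is the TCP and whose axes are the flange's). Camera axes: x right, y up, looking along -z (the intrinsics and any distortion apply to the point x, -y, -z); pixel columns grow to the right and rows downward; lengths in mm; the calibration is good to about 2 mm. A picture is of the moment at which its call begins: read the wrist's pose just before it.
- env.job_done(): hands the job in, once; it reports no verdict.
The state is a dict: "t": time; "joint_positions": joint angles; "joint_vel": joint speeds; "effort": joint torques, N m; "ee_pos": TCP position; "eef_rot": TCP orientation; "contact_force": force on the tool from outside, world axes, zero at the start; "torque": the same for the moment, N m; "opening": opening from 0.0 (shut) to 1.0 (fully open).
Only numpy, scipy, OpenCV 4.12 (cv2) and the standard library are available. Lean on these libraries where they do the work, as an engineer would, in place of code of your own. Each camera call takes 0.05 s, during which the arm holds its last target. There are 200 camera calls.

## Working session

There is one attempt and no reset: what is moved stays moved. The work goes in short steps, Python scripts to look and compute and a tool call to move; the robot and the scene stay as the last step left them, time stands still between calls to the robot, and variables do not carry over. Pictures are saved under pics/ and viewed, about 12 in all and at most 16, crops included, and the job is handed in when it is done.

Besides the shell and the picture viewer there is one more tool, called after "Call:" as name(argument=value, ...), one argument or row to a line, values as JSON. apply_moves: Moves the arm, as the interface text tells. Its arguments: {"type":"object","properties":{"commands":{"type":"array"},"squeeze":{"type":"number"}},"required":["commands"]}

```bash
ls; mkdir -p pics
cat > h.py <<'E'
import numpy as np,cv2
from cell import env
def world(cam,u,v,d=None):
    K=cam["camera_matrix"]; d=cam["depth"][int(v),int(u)] if d is None else d
    p=np.array([(u-K[0,2])/K[0,0]*d,-(v-K[1,2])/K[1,1]*d,-d])
    return np.array(cam["rotation"])@p+np.array(cam["origin"])
def cloud(cam):
    K=cam["camera_matrix"]; d=cam["depth"]; v,u=np.mgrid[:400,:640]
    p=np.stack([(u-K[0,2])/K[0,0]*d,-(v-K[1,2])/K[1,1]*d,-d],-1)
    return p@np.array(cam["rotation"]).T+np.array(cam["origin"])
def save(n,im,s=1): cv2.imwrite("pics/"+n,cv2.resize(im[...,::-1],None,fx=s,fy=s,interpolation=cv2.INTER_CUBIC))
E
python3 - <<'E'
from h import *
s=env.observe();print(s)
for n in("top","scene"):
    c=env.camera(n);save(n+"0.png",c["color"],1.25)
    np.savez(n+"0.npz",**{k:v for k,v in c.items()})
    print(n,{k:v for k,v in c.items() if k not in("color","depth")})
E
```

```text
pics
{'t': 0.0, 'joint_positions': array([-1.24111281e+00,  8.79776449e-02,  1.37222422e+00, -4.21287775e-07,
        1.68359025e+00, -1.03117999e-01]), 'joint_vel': array([ 0.00021796, -0.00060305, -0.00039236,  0.0011771 , -0.00022894,
       -0.00056959]), 'effort': array([ 2.52726693e-07, -3.40181315e+01, -3.02427328e+01,  7.17650517e-02,
        3.26915283e-02, -1.65496149e-04]), 'ee_pos': array([ 230.63258782, -499.19719111,  403.50655559]), 'eef_rot': array([-1.09265477e-03,  9.76676002e-01,  2.14715573e-01, -1.24521845e-04]), 'contact_force': array([-0.51298728, -0.15925185, -0.23936104]), 'torque': array([-0.01116669, -0.00491768, -0.02055001]), 'opening': 1.000158110893866}
top {'camera_matrix': array([[394.06821151,   0.        , 325.17520516],
       [  0.        , 394.06821151, 200.51761243],
       [  0.        ,   0.        ,   1.        ]]), 'origin': array([576.04689064, -32.49113457, 757.59868824]), 'rotation': array([ 0.70652105,  0.01310378, -0.0462028 , -0.70606061])}
scene {'camera_matrix': array([[516.21789081,   0.        , 329.30591811],
       [  0.        , 516.21789081, 198.66540426],
       [  0.        ,   0.        ,   1.        ]]), 'origin': array([1123.43973038,  648.75807862,  679.09036839]), 'rotation': array([0.26452665, 0.14403944, 0.42663593, 0.85279544])}
```

View pics/top0.png

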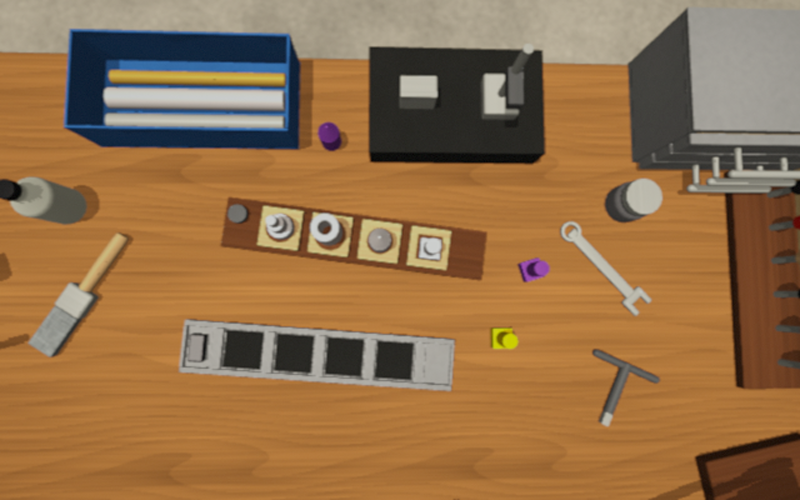

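View pics/scene0.png

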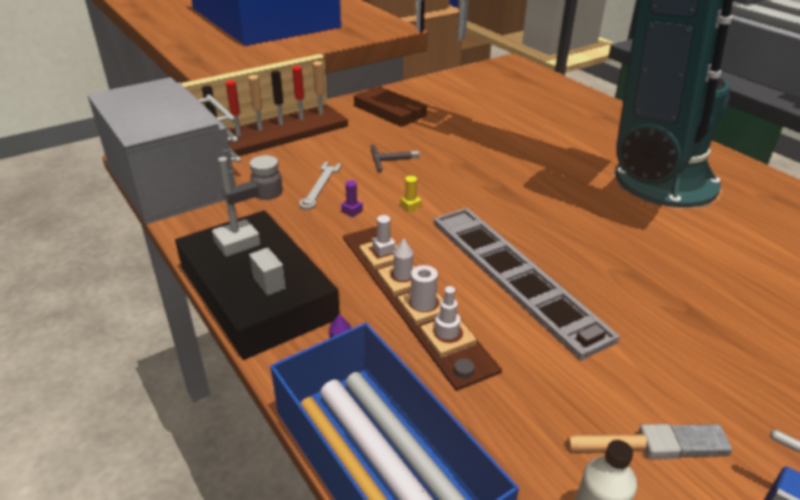

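```bash
cat > h.py <<'E'
import numpy as np,cv2
from scipy.spatial.transform import Rotation as R
from cell import env
def rot(q): return R.from_quat([q[1],q[2],q[3],q[0]]).as_matrix()
def pose(cam,s=None):
    if "mount" in cam:
        T=np.eye(4);T[:3,:3]=rot(s["eef_rot"]);T[:3,3]=s["ee_pos"];T=T@np.array(cam["mount"]);return T[:3,:3],T[:3,3]
    r=np.array(cam["rotation"]);return (rot(r) if r.size==4 else r),np.array(cam["origin"])
def ray(cam,u,v,z,s=None):
    "world point at height z on the pixel's ray"
    K=cam["camera_matrix"];r,o=pose(cam,s)
    p=np.stack([(u-K[0,2])/K[0,0],-(v-K[1,2])/K[1,1],-np.ones_like(u*1.)],-1)@r.T
    return o+p*((z-o[2])/p[...,2])[...,None]
def cloud(cam,s=None):
    K=cam["camera_matrix"]; d=cam["depth"]; v,u=np.mgrid[:400,:640];r,o=pose(cam,s)
    return np.stack([(u-K[0,2])/K[0,0]*d,-(v-K[1,2])/K[1,1]*d,-d],-1)@r.T+o
def save(n,im,s=1): cv2.imwrite("pics/"+n,cv2.resize(im[...,::-1],None,fx=s,fy=s,interpolation=cv2.INTER_CUBIC))
E
python3 - <<'E'
from h import *
c=dict(np.load("top0.npz"));P=cloud(c);im=c["color"];hsv=cv2.cvtColor(im,cv2.COLOR_RGB2HSV)
print("table z",np.median(P[280:300,100:300,2]), "depth0 frac",(c["depth"]==0).mean())
for n,(v0,v1,u0,u1) in dict(tray=(250,318,140,370),rack=(152,228,172,395)).items():
    q=P[v0:v1,u0:u1]; m=(q[...,2]>(4.5))
    m=cv2.morphologyEx(m.astype(np.uint8),cv2.MORPH_OPEN,np.ones((3,3)))
    pts=q[m>0][:,:2].astype(np.float32);r=cv2.minAreaRect(pts);print(n,r,len(pts))
# mats: dark pixels in tray
uu=np.mgrid[:400,:640]
for n,mask,z,(v0,v1,u0,u1) in (("mat",hsv[...,2]<60,6,(258,312,170,338)),("carrier",(hsv[...,2]>140)&(hsv[...,1]>50)&(hsv[...,1]<150),20,(155,220,200,365))):
    m=np.zeros(mask.shape,np.uint8);m[v0:v1,u0:u1]=mask[v0:v1,u0:u1]
    m=cv2.morphologyEx(m,cv2.MORPH_CLOSE,np.ones((3,3))) if n=="mat" else m
    k,l,st,ce=cv2.connectedComponentsWithStats(m)
    for i in range(1,k):
        if st[i,4]>100:
            v,u=np.nonzero(l==i);w=ray(c,u,v,z);rr=cv2.minAreaRect(w[:,:2].astype(np.float32));print(n,st[i],np.round(rr[0],1),np.round(rr[1],1),round(rr[2],1))
# parts: by height
q=P[150:228,172:395]
l0=(q[...,2]>30)&(q[...,2]<120);k,l,st,ce=cv2.connectedComponentsWithStats(l0.astype(np.uint8))
for i in range(1,k):
    if st[i,4]>20:
        w=q[l==i];t=w[w[:,2]>w[:,2].max()-8];print("part",st[i],w[:,2].max().round(1),t.mean(0).round(1),w[:,:2].mean(0).round(1))
save("crop1.png",im[140:325,135:400],3)
E
```

```text
table z 5.34005334462762 depth0 frac 0.00380078125
tray ((514.0366821289062, 60.70050048828125), (400.0250549316406, 138.10845947265625), 85.54977416992188) 5076
rack ((639.3640747070312, 12.539535522460938), (399.3036193847656, 113.902587890625), 82.55796813964844) 8049
mat [179 265  31  30 797] [492.1 175.9] [52.  51.7] 85.5
mat [220 268  30  30 783] [486.2 101.2] [51.6 51.8] 85.9
mat [261 271  29  29 767] [480.4  26.1] [50.9 51.6] 85.6
mat [300 273  30  30 766] [474.5 -48.1] [51.7 52. ] 85.3
carrier [205 164  38  37 668] [672.3 122.5] [61.3 61.8] 82.5
carrier [246 172  36  34 422] [662.5  48.3] [61.3 61.2] 82.9
carrier [285 175  37  36 753] [653.1 -25.9] [61.3 61.8] 82.6
carrier [325 180  36  36 711] [ 643.4 -100.2] [61.4 61.7] 82.8
part [ 41  21  22  20 349] 102.6 [672.4 117.9  98.8] [669.5 113.4]
part [ 77  21  25  25 436] 82.8 [665.4  48.6  78.5] [664.3  47.5]
part [123  33  18  19 270] 90.1 [651.4 -27.2  85.3] [649.1 -27. ]
part [164  40  17  18 274] 85.5 [ 640.3 -101.1   82.6] [638.2 -98.8]
```

View pics/crop1.png

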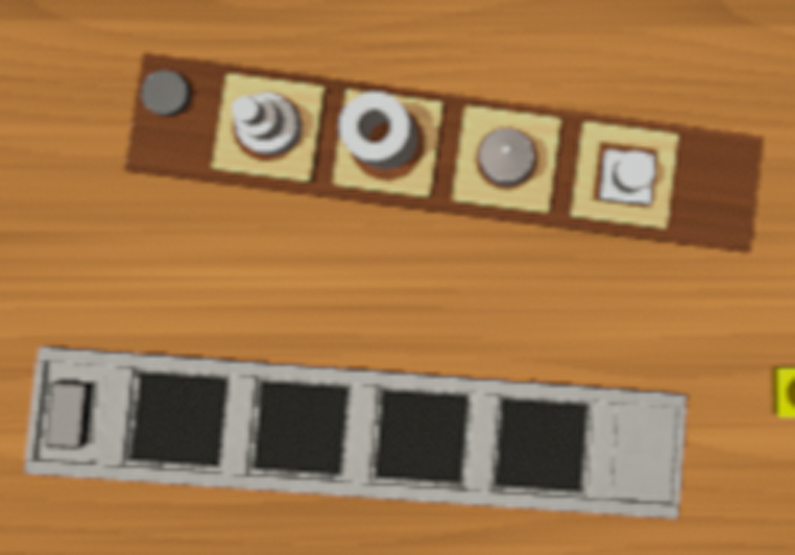

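```bash
cat >> h.py <<'E'
def go(xyz,jaw_deg,s=None):
    "shift (tool axes) and turn (units of 5deg) from the measured pose to TCP xyz, tool down, tool-y at world angle jaw_deg (mod 180)"
    s=s or env.observe();A=rot(s["eef_rot"]);a=np.radians(jaw_deg);best=None
    for k in(0,1):
        y=np.array([np.cos(a+k*np.pi),np.sin(a+k*np.pi),0]);z=np.array([0,0,-1.]);B=np.c_[np.cross(y,z),y,z]
        w=R.from_matrix(A.T@B).as_rotvec(degrees=True)
        if best is None or np.linalg.norm(w)<np.linalg.norm(best):best=w
    print("t",round(s["t"],2),"pos",s["ee_pos"].round(1),"open",round(s["opening"],3),"F",s["contact_force"].round(1),"shift",(A.T@(np.array(xyz)-s["ee_pos"])).round(1),"turn/5",(best/5).round(2))
E
python3 - <<'E'
from h import *
c=dict(np.load("top0.npz"));P=cloud(c)
for n,x,y,z in(("shaft",246,108,100),("bush",376,131,80),("centre",505,149,90),("post",633,170,84)):
    print(n,ray(c,np.array((x+.5)/3-.5+135),np.array((y+.5)/3-.5+140),z).round(1))
for n,x,y in(("TL",38,347),("TR",687,395),("BR",677,517),("BL",25,472)):
    print(n,ray(c,np.array((x+.5)/3-.5+135),np.array((y+.5)/3-.5+140),14).round(1))
m=(P[...,2]>60)&(P[...,0]>350)&(P[...,0]<900)
k,l,st,ce=cv2.connectedComponentsWithStats(m.astype(np.uint8))
for i in range(1,k):
    if st[i,4]>60:
        w=P[l==i];print(w.min(0).round(),w.max(0).round())
go([640,11,404],-7.4)
E
```

```text
shaft [672.4 117.3 100. ]
bush [662.5  47.9  80. ]
centre [651.2 -26.1  90. ]
post [640.1 -99.5  84. ]
TL [536.8 259.5  14. ]
TR [ 505.5 -139.5   14. ]
BR [ 430.8 -132.6   14. ]
BL [461.7 264.5  14. ]
[ 576. -245.   60.] [900. -32. 758.]
[ 576. -653.   60.] [900. -32. 758.]
[576. -32.  60.] [900. 401. 758.]
[ 576. -113.   60.] [893. -32. 758.]
[576. -32.  60.] [732. 463. 758.]
[ 576. -437.   60.] [741. -32. 758.]
[576. -32.  60.] [685.  67. 758.]
[576. -32.  61.] [683. 129. 758.]
[576. -42.  61.] [666. -12. 758.]
[ 576. -111.   61.] [651. -32. 758.]
[ 600. -269.   61.] [ 620. -248.   66.]
[ 498. -222.   60.] [ 517. -200.   66.]
t 0.1 pos [ 230.6 -499.2  403.6] open 1.004 F [ 0.2 -0.3 -0.2] shift [ 5.856e+02 -2.915e+02  3.000e-01] turn/5 [-2.000e-02 -1.000e-02 -1.156e+01]
```

Call:
apply_moves(
  commands=[
    [[585,-291,0],[0,0,-11.6],0],
    [[585,-291,0],[0,0,-11.6],0],
    [[585,-291,0],[0,0,-11.6],0],
    [[585,-291,0],[0,0,-11.6],0],
    [[585,-291,0],[0,0,-11.6],0],
  ],
  squeeze=30,
)

```text
t: 0.6
ee_pos: [387.9, -302.6, 404.2]
eef_rot: [-0.0, 0.829, 0.56, -0.0]
contact_force: [0.1, -0.8, 0.0]
opening: 1.002
```

```bash
python3 -c "
from h import *
go([640,11,404],-7.4)"
```

```text
t 0.6 pos [ 387.9 -302.6  404.2] open 1.002 F [ 0.1 -0.8  0. ] shift [3.850e+02 1.169e+02 3.000e-01] turn/5 [-0.  -0.  -2.9]
```

Call:
apply_moves(
  commands=[
    [[385,117,0],[0,0,-2.9],0],
    [[385,117,0],[0,0,-2.9],0],
    [[385,117,0],[0,0,-2.9],0],
    [[385,117,0],[0,0,-2.9],0],
    [[385,117,0],[0,0,-2.9],0],
  ],
)

```text
t: 1.1
ee_pos: [545.8, -108.5, 404.2]
eef_rot: [-0.0, 0.753, 0.658, -0.0]
contact_force: [0.7, -0.0, -0.1]
opening: 0.997
```

```bash
python3 -c "
from h import *
go([640,11,404],-7.4)"
```

```text
t 1.1 pos [ 545.8 -108.5  404.2] open 0.997 F [ 0.7 -0.  -0.1] shift [1.31e+02 7.73e+01 1.00e-01] turn/5 [-0.01  0.   -0.06]
```

Call:
apply_moves(
  commands=[
    [[131,77,0],[0,0,0],0],
    [[131,77,0],[0,0,0],0],
    [[131,77,0],[0,0,0],0],
    [[131,77,0],[0,0,0],0],
    [[131,77,0],[0,0,0],0],
  ],
)

```text
t: 1.6
ee_pos: [639.4, 10.2, 403.0]
eef_rot: [-0.001, 0.752, 0.659, -0.001]
contact_force: [-0.8, -0.2, -0.5]
opening: 1.001
```

Run:
```python
from h import *
s=env.observe();c=env.camera("wrist");np.savez("w0.npz",**c,ee_pos=s["ee_pos"],eef_rot=s["eef_rot"])
save("w0.png",c["color"],1.25);print(c["mount"].round(3),s["ee_pos"],s["joint_positions"].round(2))
```

```text
[[-1.0000e-03  9.6000e-01  2.8100e-01  8.1555e+01]
 [ 1.0000e+00 -0.0000e+00  2.0000e-03  1.0050e+00]
 [ 2.0000e-03  2.8100e-01 -9.6000e-01  2.0146e+01]
 [ 0.0000e+00  0.0000e+00  0.0000e+00  1.0000e+00]] [639.37449866  10.18021938 403.04704729] [-0.07  0.29  1.14 -0.    1.72  0.06]
```

View pics/w0.png

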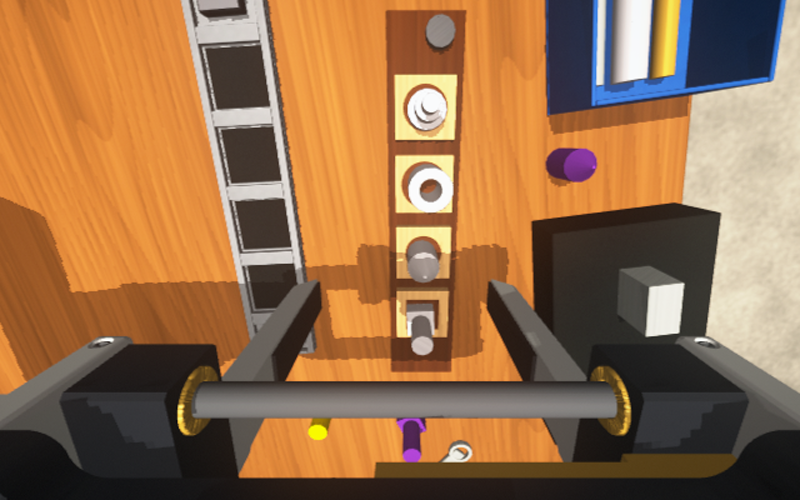

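Run:
```python
from h import *
c=dict(np.load("w0.npz"))
save("w0c.png",c["color"][50:300,300:380],1)
a=c["color"][55:180,300:385];b=c["color"][170:295,300:385]
save("w0c.png",np.hstack([a,b]),4.5)
```

```text
(no output)
```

View pics/w0c.png

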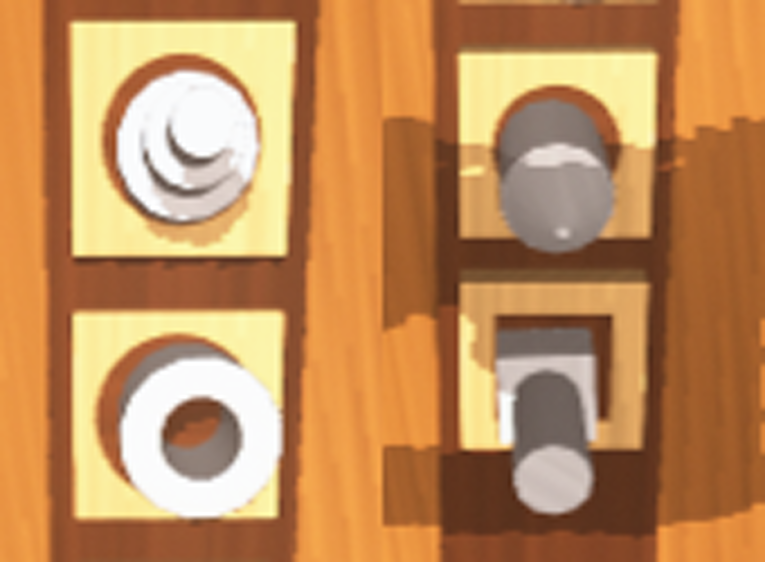

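Run:
```python
from h import *
c=dict(np.load("w0.npz"))
def f(n,x,y,z,p):
    u=(x-382.5*p+.5)/4.5-.5+300;v=(y+.5)/4.5-.5+(170 if p else 55)
    print(n,ray(c,np.array(u),np.array(v),z,c).round(1))
f("shaft foot",188,147,45,0);f("shaft top",202,122,100,0);f("bush",200,437,80,0);f("centre",563,232,90,1);f("post",553,480,84,1)
f("carrier shaft",np.mean([70,298,290,73]),np.mean([22,20,258,257]),20,0)
f("carrier bush",np.mean([72,285,278,75]),np.mean([312,312,518,518]),20,0)
f("carrier centre",np.mean([458,657,655,459]),np.mean([52,50,240,240]),20,1)
f("carrier post",np.mean([458,652,645,458]),np.mean([280,282,450,450]),20,1)
```

```text
shaft foot [674.5 117.7  45. ]
shaft top [674.2 117.9 100. ]
bush [667.5  49.2  80. ]
centre [653.3 -26.9  90. ]
post [ 642.2 -101.4   84. ]
carrier shaft [675.  121.9  20. ]
carrier bush [664.9  48.1  20. ]
carrier centre [655.3 -26.6  20. ]
carrier post [ 645.3 -100.6   20. ]
```

```bash
python3 -c "
from h import *
go([673.3,117.6,247],-7.4)"
```

```text
t 1.65 pos [638.8   9.  403.7] open 1.0 F [0.1 0.1 0.1] shift [112.4  19.9 156.6] turn/5 [-0.02  0.01 -0.06]
```

Call:
apply_moves(
  commands=[
    [[112,20,0],[0,0,0],0],
    [[112,20,0],[0,0,0],0],
    [[112,20,0],[0,0,0],0],
    [[112,20,40],[0,0,0],0],
    [[112,20,80],[0,0,0],0],
  ],
)

```text
t: 2.15
ee_pos: [673.7, 116.1, 326.5]
eef_rot: [0.002, 0.753, 0.657, 0.002]
contact_force: [0.9, 0.3, -0.5]
opening: 1.001
```

Call:
apply_moves(
  commands=[
    [[0,0,0],[0,0,0],0],
    [[0,0,0],[0,0,0],0],
  ],
)

```text
t: 2.35
ee_pos: [673.4, 115.7, 324.6]
eef_rot: [-0.0, 0.754, 0.657, -0.001]
contact_force: [-0.8, 0.6, -0.8]
opening: 1.003
```

Run:
```python
from h import *
P=[]
for i in range(3):
    s=env.observe();P.append(s["ee_pos"]);c=env.camera("wrist")
np.savez("w1.npz",**c,ee_pos=np.mean(P,0),eef_rot=s["eef_rot"])
print(np.array(P).round(1));go([673.3,117.6,247],-7.4);save("w1.png",c["color"],1.25)
```

```text
[[673.4 115.7 324.6]
 [673.9 115.9 327. ]
 [674.2 116.2 328.3]]
t 2.5 pos [674.3 116.4 328.7] open 0.999 F [ 0.4 -0.6  0.4] shift [ 0.9 -1.6 81.7] turn/5 [ 0.07 -0.01 -0.08]
```

View pics/w1.png

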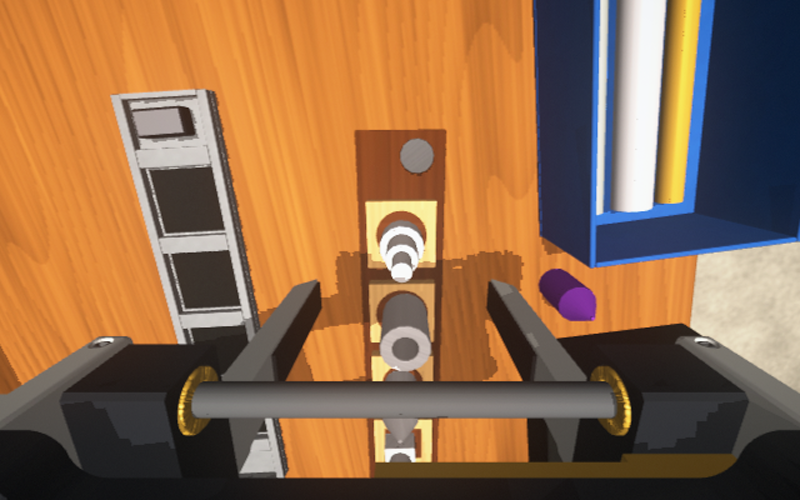

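Call:
apply_moves(
  commands=[
    [[1.5,0,30],[0,0,0],0],
    [[1.5,0,60],[0,0,0],0],
    [[1.5,0,75],[0,0,0],0],
    [[1.5,0,75],[0,0,0],0],
    [[1.5,0,75],[0,0,0],0],
  ],
)

```text
t: 3.0
ee_pos: [674.5, 118.7, 251.5]
eef_rot: [0.001, 0.753, 0.658, 0.001]
contact_force: [-0.5, -0.4, -0.2]
opening: 1.001
```

Run:
```python
from h import *
for i in range(4):
    s=env.observe();print(s["ee_pos"].round(1),s["eef_rot"].round(4),s["contact_force"].round(1))
    if i<3: c=env.camera("wrist")
save("w2.png",c["color"][150:330,150:500],2.2)
```

```text
[674.5 118.7 251.5] [0.0008 0.7532 0.6578 0.001 ] [-0.5 -0.4 -0.2]
[674.7 118.8 252.2] [0.0012 0.7532 0.6578 0.0016] [-0.   0.3  0.6]
[674.7 118.8 252.5] [0.0013 0.7532 0.6578 0.0018] [ 0.1  0.  -0.2]
[674.7 118.8 252.4] [0.0013 0.7532 0.6578 0.0017] [ 1.  -0.4 -0.1]
```

View pics/w2.png

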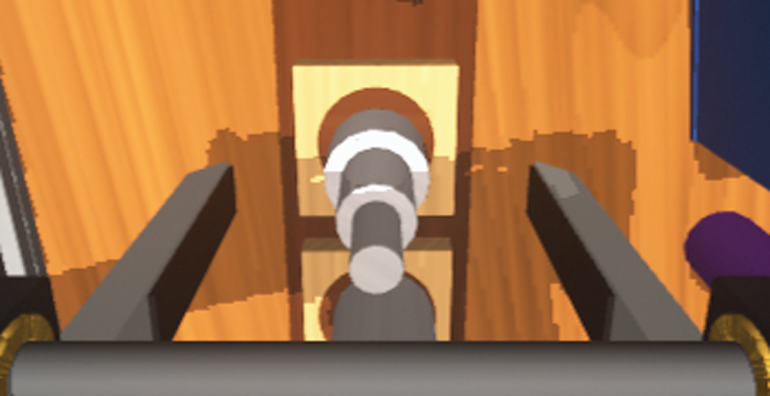

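Call:
apply_moves(
  commands=[
    [[-1,0,3],[0,0,0],0.3],
    [[-1,0,3],[0,0,0],0.6],
    [[-1,0,3],[0,0,0],0.85],
    [[-1,0,3],[0,0,0],1],
    [[-1,0,3],[0,0,0],1],
  ],
  squeeze=20,
)

```text
t: 3.65
ee_pos: [673.8, 117.8, 246.6]
eef_rot: [0.0, 0.753, 0.658, -0.0]
contact_force: [-0.9, -1.1, -0.0]
opening: 0.613
```

Call:
apply_moves(
  commands=[
    [[0,0,0],[0,0,0],1],
    [[0,0,0],[0,0,0],1],
    [[0,0,0],[0,0,0],1],
    [[0,0,0],[0,0,0],1],
  ],
)

```text
t: 4.05
ee_pos: [673.8, 117.8, 246.6]
eef_rot: [0.0, 0.753, 0.658, -0.0]
contact_force: [-0.5, -0.7, 0.1]
opening: 0.27
```

Call:
apply_moves(
  commands=[
    [[0,0,0],[0,0,0],1],
    [[0,0,0],[0,0,0],1],
    [[0,0,-10],[0,0,0],1],
    [[0,0,-30],[0,0,0],1],
    [[0,0,-55],[0,0,0],1],
  ],
)

```text
t: 4.55
ee_pos: [673.4, 117.8, 300.8]
eef_rot: [-0.001, 0.753, 0.658, -0.002]
contact_force: [0.1, -0.9, -0.9]
opening: 0.244
```

Call:
apply_moves(
  commands=[
    [[0,0,-25],[0,0,0],1],
    [[0,0,-45],[0,0,0],1],
    [[-15,-14,-45],[0,0,0],1],
    [[-40,-37,-45],[0,0,0],1],
    [[-70,-64,-45],[0,0,0],1],
  ],
)

```text
t: 5.05
ee_pos: [600.4, 57.0, 347.0]
eef_rot: [0.0, 0.753, 0.658, 0.0]
contact_force: [-0.4, -0.6, -1.0]
opening: 0.245
```

Call:
apply_moves(
  commands=[
    [[-30,-28,0],[0,0,0],1],
    [[-60,-55,0],[0,0,0],1],
    [[-90,-83,0],[0,0,0],1],
    [[-110,-101,0],[0,0,0],1],
    [[-120,-111,0],[0,0,0],1],
  ],
)

```text
t: 5.55
ee_pos: [473.2, -47.9, 347.4]
eef_rot: [0.0, 0.754, 0.657, 0.0]
contact_force: [-0.3, 0.3, -1.4]
opening: 0.242
```

Run:
```python
from h import *
for i in range(4):
    s=env.observe();print(s["ee_pos"].round(1),s["contact_force"].round(1))
    if i<3: c=env.camera("wrist")
go([475.5,-48.5,247-14+.5],-7.4)
save("w3.png",c["color"][50:330,50:500],1.7)
```

```text
[473.2 -47.9 347.4] [-0.3  0.3 -1.4]
[472.8 -48.4 347.4] [-0.4 -0.7 -1.2]
[474.  -47.6 347.4] [-0.1  0.4 -2.2]
[474.9 -47.  347.3] [ 1.1  0.8 -1. ]
t 5.7 pos [474.9 -47.  347.3] open 0.247 F [ 1.1  0.8 -1. ] shift [ -1.5   0.6 113.8] turn/5 [ 0.02 -0.01 -0.08]
```

View pics/w3.png

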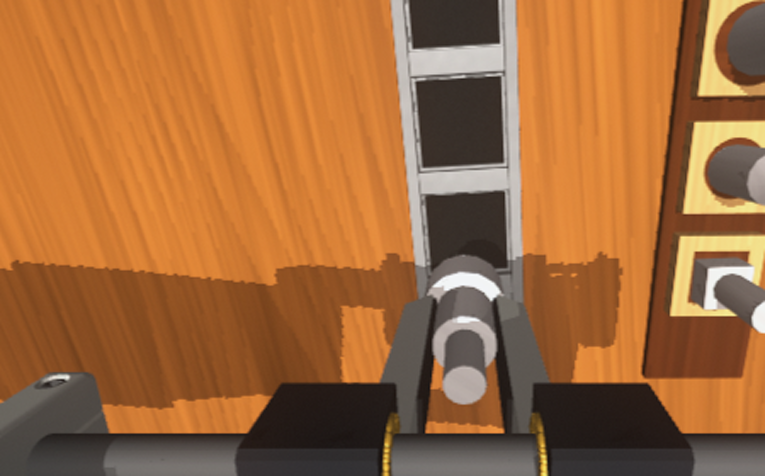

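Call:
apply_moves(
  commands=[
    [[-1,0,30],[0,0,0],1],
    [[-1,0,60],[0,0,0],1],
    [[-1,0,85],[0,0,0],1],
    [[-1,0,102],[0,0,0],1],
    [[-1,0,109],[0,0,0],1],
  ],
)

```text
t: 6.2
ee_pos: [475.0, -46.9, 235.4]
eef_rot: [-0.002, 0.753, 0.658, -0.001]
contact_force: [-0.1, -0.2, -1.6]
opening: 0.247
```

Call:
apply_moves(
  commands=[
    [[0,0,2],[0,0,0],1],
    [[0,0,2],[0,0,0],1],
    [[0,0,4],[0,0,0],1],
    [[0,0,4],[0,0,0],1],
    [[0,0,4],[0,0,0],1],
  ],
)

```text
t: 6.7
ee_pos: [474.9, -48.0, 234.4]
eef_rot: [0.001, 0.753, 0.658, 0.0]
contact_force: [-0.2, 0.0, -1.6]
opening: 0.239
```

Call:
apply_moves(
  commands=[
    [[0,0,1],[0,0,0],1],
    [[0,0,1],[0,0,0],1],
    [[0,0,1],[0,0,0],1],
  ],
)

```text
t: 7.0
ee_pos: [474.7, -47.9, 232.7]
eef_rot: [0.0, 0.753, 0.658, 0.0]
contact_force: [-0.2, 0.9, -1.1]
opening: 0.244
```

Call:
apply_moves(
  commands=[
    [[0,0,0.7],[0,0,0],1],
    [[0,0,0.7],[0,0,0],1],
    [[0,0,0.7],[0,0,0],1],
  ],
)

```text
t: 7.3
ee_pos: [474.8, -47.9, 232.6]
eef_rot: [0.0, 0.753, 0.658, 0.0]
contact_force: [-2.5, 0.8, 3.3]
opening: 0.243
```

Call:
apply_moves(
  commands=[
    [[0,0,0],[0,0,0],0.35],
    [[0,0,0],[0,0,0],0.35],
    [[0,0,0],[0,0,0],0.35],
    [[0,0,0],[0,0,0],0.35],
    [[0,0,0],[0,0,0],0.35],
  ],
)

```text
t: 7.8
ee_pos: [474.7, -47.9, 231.8]
eef_rot: [-0.0, 0.753, 0.658, -0.0]
contact_force: [-0.3, 0.4, 0.0]
opening: 0.627
```

Call:
apply_moves(
  commands=[
    [[0,0,-15],[0,0,0],0.35],
    [[0,0,-45],[0,0,0],0.35],
    [[0,0,-80],[0,0,0],0.35],
    [[0,0,-80],[0,0,0],0.35],
  ],
)

```text
t: 8.2
ee_pos: [476.2, -48.2, 317.5]
eef_rot: [0.004, 0.753, 0.658, 0.003]
contact_force: [0.9, -0.3, -1.1]
opening: 0.65
```

Call:
apply_moves(
  commands=[
    [[120,176,0],[0,0,0],0.35],
    [[120,176,0],[0,0,0],0.35],
    [[120,176,0],[0,0,0],0.35],
    [[120,176,0],[0,0,0],0.35],
    [[120,176,0],[0,0,0],0.35],
  ],
)

```text
t: 8.7
ee_pos: [668.2, 49.6, 308.6]
eef_rot: [-0.001, 0.752, 0.659, -0.0]
contact_force: [0.4, -0.7, 0.6]
opening: 0.651
```

Run:
```python
from h import *
for i in range(4):
    s=env.observe();print(s["ee_pos"].round(1),s["eef_rot"].round(4))
    if i<3: c=env.camera("wrist")
go([665,48.5,242],-7.4)
save("w4.png",c["color"],1.25)
```

```text
[668.2  49.6 308.6] [-1.000e-03  7.524e-01  6.588e-01 -5.000e-04]
[668.1  49.6 308.7] [-9.000e-04  7.523e-01  6.588e-01 -4.000e-04]
[666.6  48.5 309.3] [-0.001   0.7526  0.6585 -0.0011]
[665.5  47.7 310. ] [-0.0009  0.7529  0.6582 -0.0013]
t 8.85 pos [665.5  47.7 310. ] open 0.645 F [-0.7  0.7 -0.1] shift [ 0.7 -0.4 68. ] turn/5 [-0.03  0.01 -0.06]
```

View pics/w4.png

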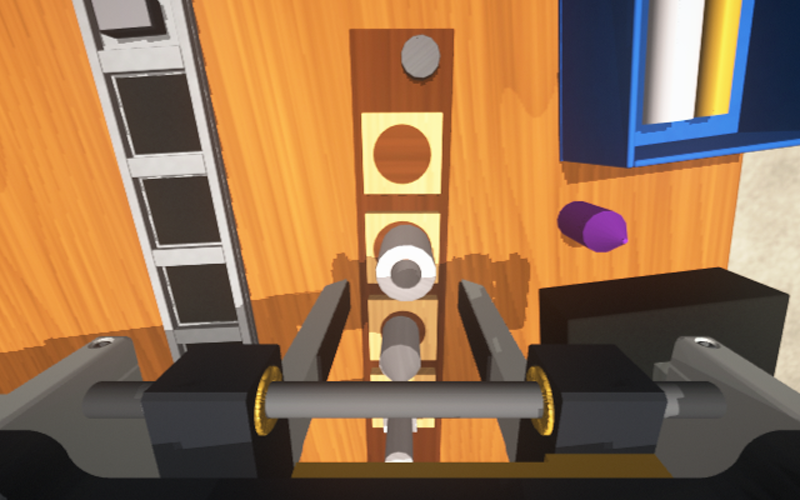

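Call:
apply_moves(
  commands=[
    [[0.5,0,25],[0,0,0],0.35],
    [[0.5,0,50],[0,0,0],0.35],
    [[0.5,0,64],[0,0,0],0.35],
    [[0.5,0,69],[0,0,0],0.35],
    [[0.5,0,69],[0,0,0],0.35],
  ],
  squeeze=35,
)

```text
t: 9.35
ee_pos: [664.7, 47.4, 242.6]
eef_rot: [-0.0, 0.753, 0.658, -0.001]
contact_force: [0.3, 0.3, 0.5]
opening: 0.654
```

Call:
apply_moves(
  commands=[
    [[0,0,0],[0,0,0],0.45],
    [[0,0,0],[0,0,0],0.55],
    [[0,0,0],[0,0,0],1],
    [[0,0,0],[0,0,0],1],
    [[0,0,0],[0,0,0],1],
  ],
)

```text
t: 9.85
ee_pos: [666.0, 47.8, 244.5]
eef_rot: [0.001, 0.753, 0.658, 0.001]
contact_force: [1.5, 0.3, 3.3]
opening: 0.424
```

Call:
apply_moves(
  commands=[
    [[0,0,0],[0,0,0],1],
    [[0,0,0],[0,0,0],1],
    [[0,0,0],[0,0,0],1],
  ],
)

```text
t: 10.15
ee_pos: [666.0, 47.7, 244.5]
eef_rot: [0.001, 0.753, 0.658, 0.001]
contact_force: [2.7, -0.1, 5.0]
opening: 0.42
```

Call:
apply_moves(
  commands=[
    [[0,0,-8],[0,0,0],1],
    [[0,0,-25],[0,0,0],1],
    [[0,0,-50],[0,0,0],1],
    [[0,0,-75],[0,0,0],1],
    [[0,0,-90],[0,0,0],1],
  ],
)

```text
t: 10.65
ee_pos: [665.0, 48.0, 332.8]
eef_rot: [-0.001, 0.753, 0.658, -0.001]
contact_force: [0.4, -0.4, -3.9]
opening: 0.426
```

Call:
apply_moves(
  commands=[
    [[-3,-12,0],[0,0,0],1],
    [[-9,-36,0],[0,0,0],1],
    [[-17,-68,0],[0,0,0],1],
    [[-26,-102,0],[0,0,0],1],
    [[-34,-134,0],[0,0,0],1],
  ],
)

```text
t: 11.15
ee_pos: [525.9, 32.1, 330.8]
eef_rot: [-0.002, 0.753, 0.658, -0.002]
contact_force: [-0.5, -0.2, -4.6]
opening: 0.425
```

Call:
apply_moves(
  commands=[
    [[-6,-24,0],[0,0,0],1],
    [[-10,-40,0],[0,0,0],1],
    [[-12,-46,0],[0,0,0],1],
    [[-12,-46,0],[0,0,0],1],
    [[-12,-46,0],[0,0,0],1],
  ],
)

```text
t: 11.65
ee_pos: [481.2, 26.5, 332.6]
eef_rot: [-0.0, 0.753, 0.658, -0.0]
contact_force: [0.9, -0.2, -4.8]
opening: 0.425
```

Run:
```python
from h import *
for i in range(4):
    s=env.observe();print(s["ee_pos"].round(1),s["contact_force"].round(1))
    if i<3: c=env.camera("wrist")
go([481.2,25.3,244.5-14],-7.4)
save("w5.png",c["color"][50:330,50:500],1.7)
```

```text
[481.2  26.5 332.6] [ 0.9 -0.2 -4.8]
[481.4  26.5 332.7] [-0.5  0.7 -4.9]
[481.5  26.5 332.7] [-0.3  0.  -3.2]
[481.5  26.5 332.7] [ 0.4 -0.5 -5.1]
t 11.8 pos [481.5  26.5 332.7] open 0.426 F [ 0.4 -0.5 -5.1] shift [-1.200e+00 -1.000e-01  1.022e+02] turn/5 [-0.    0.   -0.07]
```

View pics/w5.png

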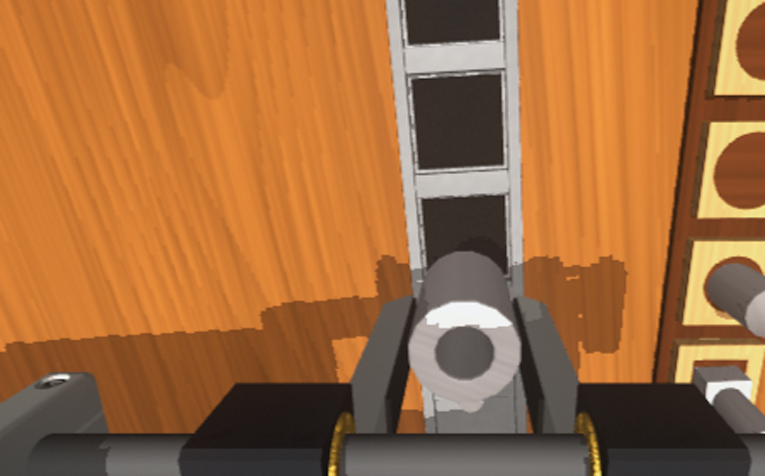

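Call:
apply_moves(
  commands=[
    [[-1,0,25],[0,0,0],1],
    [[-1,0,55],[0,0,0],1],
    [[-1,0,80],[0,0,0],1],
    [[-1,0,92],[0,0,0],1],
    [[-1,0,97],[0,0,0],1],
  ],
)

```text
t: 12.3
ee_pos: [480.6, 25.5, 234.4]
eef_rot: [-0.001, 0.753, 0.658, -0.001]
contact_force: [-0.3, 0.1, -3.5]
opening: 0.424
```

Call:
apply_moves(
  commands=[
    [[0,0,1],[0,0,0],1],
    [[0,0,2],[0,0,0],1],
    [[0,0,3],[0,0,0],1],
    [[0,0,3],[0,0,0],1],
  ],
)

```text
t: 12.7
ee_pos: [481.0, 25.4, 233.9]
eef_rot: [0.001, 0.753, 0.658, 0.001]
contact_force: [0.2, -0.2, -3.6]
opening: 0.426
```

Call:
apply_moves(
  commands=[
    [[0,0,1],[0,0,0],1],
    [[0,0,1],[0,0,0],1],
    [[0,0,1],[0,0,0],1],
  ],
)

```text
t: 13.0
ee_pos: [480.7, 25.5, 232.1]
eef_rot: [0.0, 0.753, 0.658, 0.0]
contact_force: [-0.4, 0.0, -4.9]
opening: 0.427
```

Call:
apply_moves(
  commands=[
    [[0,0,0.7],[0,0,0],1],
    [[0,0,0.7],[0,0,0],1],
    [[0,0,0.7],[0,0,0],1],
    [[0,0,0.7],[0,0,0],1],
  ],
)

```text
t: 13.4
ee_pos: [480.7, 25.4, 231.3]
eef_rot: [0.0, 0.753, 0.658, -0.0]
contact_force: [-0.3, 0.2, -4.6]
opening: 0.424
```

Call:
apply_moves(
  commands=[
    [[0,0,0.7],[0,0,0],1],
    [[0,0,0.7],[0,0,0],1],
    [[0,0,0.7],[0,0,0],1],
    [[0,0,0.7],[0,0,0],1],
  ],
)

```text
t: 13.8
ee_pos: [480.6, 25.4, 230.5]
eef_rot: [0.0, 0.753, 0.658, -0.0]
contact_force: [-0.7, 0.6, -4.5]
opening: 0.422
```

Call:
apply_moves(
  commands=[
    [[0,0,0.7],[0,0,0],1],
    [[0,0,0.7],[0,0,0],1],
    [[0,0,0.7],[0,0,0],1],
  ],
)

```text
t: 14.1
ee_pos: [480.7, 25.5, 230.5]
eef_rot: [0.0, 0.753, 0.658, 0.0]
contact_force: [-2.1, -0.2, 0.8]
opening: 0.425
```

Call:
apply_moves(
  commands=[
    [[0,0,0.7],[0,0,0],1],
    [[0,0,0.7],[0,0,0],1],
    [[0,0,0.7],[0,0,0],1],
  ],
)

```text
t: 14.4
ee_pos: [480.7, 25.5, 230.4]
eef_rot: [0.0, 0.753, 0.658, 0.0]
contact_force: [-4.0, 0.5, 5.6]
opening: 0.423
```

Call:
apply_moves(
  commands=[
    [[0,0,-0.5],[0,0,0],0.35],
    [[0,0,-0.5],[0,0,0],0.35],
    [[0,0,-0.5],[0,0,0],0.35],
    [[0,0,-0.5],[0,0,0],0.35],
  ],
)

```text
t: 14.8
ee_pos: [480.8, 25.4, 229.7]
eef_rot: [0.0, 0.753, 0.658, 0.0]
contact_force: [0.1, -0.9, 0.1]
opening: 0.647
```

Call:
apply_moves(
  commands=[
    [[0,0,-15],[0,0,0],0.35],
    [[0,0,-45],[0,0,0],0.35],
    [[0,0,-80],[0,0,0],0.35],
    [[0,0,-80],[0,0,0],0.35],
  ],
)

```text
t: 15.2
ee_pos: [482.2, 25.4, 315.2]
eef_rot: [0.004, 0.753, 0.658, 0.004]
contact_force: [0.9, 0.3, 1.0]
opening: 0.65
```

Call:
apply_moves(
  commands=[
    [[-30,177,0],[0,0,0],0.4],
    [[-30,177,0],[0,0,0],0.4],
    [[-30,177,0],[0,0,0],0.4],
    [[-30,177,0],[0,0,0],0.4],
    [[-30,177,0],[0,0,0],0.4],
  ],
)

```text
t: 15.7
ee_pos: [654.5, -29.6, 306.7]
eef_rot: [-0.001, 0.754, 0.657, -0.001]
contact_force: [-0.8, 0.1, 0.4]
opening: 0.601
```

Run:
```python
from h import *
for i in range(5):
    s=env.observe();print(s["ee_pos"].round(1))
    if i<4: c=env.camera("wrist")
go([652.3,-26.5,233],-7.4)
save("w6.png",c["color"],1.25)
```

```text
[654.5 -29.6 306.7]
[653.  -28.8 307.1]
[652.  -28.2 307.8]
[651.5 -27.8 308.5]
[651.2 -27.6 309.1]
t 15.9 pos [651.2 -27.6 309.1] open 0.598 F [ 0.2 -0.3  0.4] shift [ 1.3  1.1 76.1] turn/5 [-0.02 -0.   -0.06]
```

View pics/w6.png

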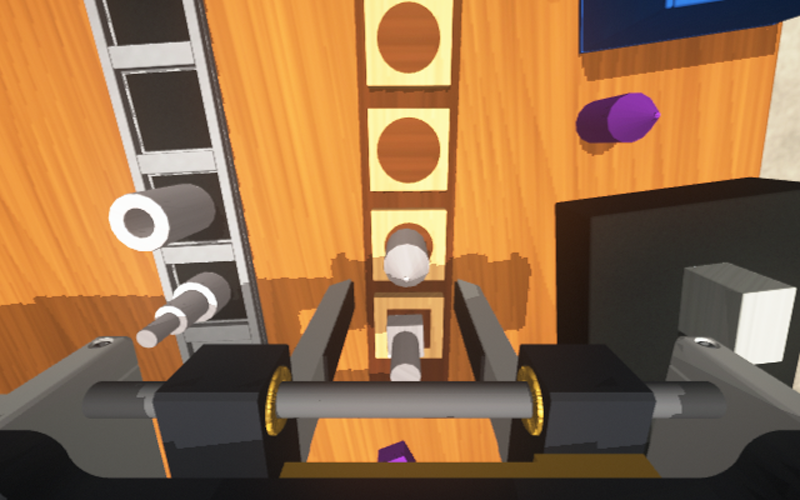

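Call:
apply_moves(
  commands=[
    [[1,1,25],[0,0,0],0.4],
    [[1,1,50],[0,0,0],0.4],
    [[1,1,68],[0,0,0],0.4],
    [[1,1,75],[0,0,0],0.4],
    [[1,1,76],[0,0,0],0.4],
  ],
  squeeze=30,
)

```text
t: 16.4
ee_pos: [652.1, -26.7, 233.1]
eef_rot: [-0.001, 0.753, 0.658, -0.001]
contact_force: [0.6, -1.0, 1.0]
opening: 0.599
```

Call:
apply_moves(
  commands=[
    [[0,0,0],[0,0,0],0.5],
    [[0,0,0],[0,0,0],0.6],
    [[0,0,0],[0,0,0],1],
    [[0,0,0],[0,0,0],1],
    [[0,0,0],[0,0,0],1],
  ],
)

```text
t: 16.9
ee_pos: [653.2, -27.3, 234.9]
eef_rot: [0.0, 0.753, 0.658, 0.0]
contact_force: [-1.4, 0.8, 4.8]
opening: 0.332
```

Call:
apply_moves(
  commands=[
    [[0,0,0],[0,0,0],1],
    [[0,0,0],[0,0,0],1],
    [[0,0,0],[0,0,0],1],
  ],
)

```text
t: 17.2
ee_pos: [653.2, -27.2, 234.9]
eef_rot: [0.0, 0.753, 0.658, 0.0]
contact_force: [-2.9, 1.3, 6.1]
opening: 0.329
```

Call:
apply_moves(
  commands=[
    [[0,0,-8],[0,0,0],1],
    [[0,0,-25],[0,0,0],1],
    [[0,0,-50],[0,0,0],1],
    [[0,0,-75],[0,0,0],1],
    [[0,0,-90],[0,0,0],1],
  ],
)

```text
t: 17.7
ee_pos: [653.4, -27.3, 324.9]
eef_rot: [0.001, 0.753, 0.658, 0.0]
contact_force: [0.3, -1.3, -4.6]
opening: 0.337
```

Call:
apply_moves(
  commands=[
    [[7,-12,0],[0,0,0],1],
    [[22,-38,0],[0,0,0],1],
    [[40,-68,0],[0,0,0],1],
    [[60,-102,0],[0,0,0],1],
    [[78,-134,0],[0,0,0],1],
  ],
)

```text
t: 18.2
ee_pos: [529.4, 68.9, 322.4]
eef_rot: [-0.001, 0.753, 0.658, -0.001]
contact_force: [-0.0, 0.8, -3.5]
opening: 0.332
```

Call:
apply_moves(
  commands=[
    [[15,-25,0],[0,0,0],1],
    [[24,-41,0],[0,0,0],1],
    [[28,-47,0],[0,0,0],1],
    [[28,-47,0],[0,0,0],1],
    [[28,-47,0],[0,0,0],1],
  ],
)

```text
t: 18.7
ee_pos: [488.8, 101.7, 323.7]
eef_rot: [0.001, 0.753, 0.658, 0.0]
contact_force: [0.8, -0.3, -4.4]
opening: 0.33
```

Run:
```python
from h import *
for i in range(3):
    s=env.observe();print(s["ee_pos"].round(1),s["contact_force"].round(1))
    if i<2: c=env.camera("wrist")
go([487.2,101,220.9],-7.4)
save("w7.png",c["color"],1.25)
```

```text
[488.8 101.7 323.7] [ 0.8 -0.3 -4.4]
[488.9 101.5 323.6] [-0.7 -0.4 -4.3]
[488.9 101.5 323.6] [-0.6 -0.6 -4.1]
t 18.8 pos [488.9 101.5 323.6] open 0.333 F [-0.6 -0.6 -4.1] shift [ -0.7  -1.7 102.7] turn/5 [ 0.01  0.   -0.08]
```

View pics/w7.png

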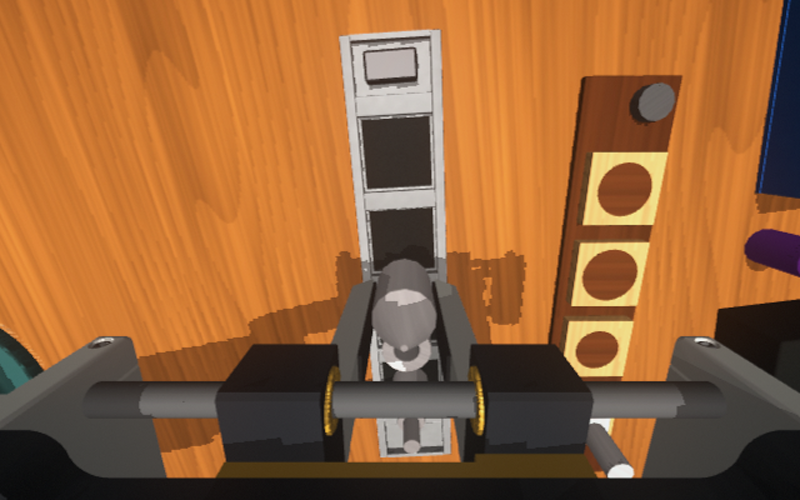

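Call:
apply_moves(
  commands=[
    [[-0.5,-1.5,25],[0,0,0],1],
    [[-0.5,-1.5,55],[0,0,0],1],
    [[-0.5,-1.5,80],[0,0,0],1],
    [[-0.5,-1.5,94],[0,0,0],1],
    [[-0.5,-1.5,99],[0,0,0],1],
  ],
)

```text
t: 19.3
ee_pos: [486.4, 101.4, 222.7]
eef_rot: [-0.001, 0.753, 0.658, -0.001]
contact_force: [0.2, -0.4, -3.4]
opening: 0.331
```

Call:
apply_moves(
  commands=[
    [[0,0,1],[0,0,0],1],
    [[0,0,2],[0,0,0],1],
    [[0,0,2],[0,0,0],1],
    [[0,0,2],[0,0,0],1],
  ],
)

```text
t: 19.7
ee_pos: [486.9, 101.9, 223.8]
eef_rot: [0.001, 0.753, 0.658, 0.001]
contact_force: [0.9, -0.5, -4.3]
opening: 0.332
```

Call:
apply_moves(
  commands=[
    [[0,0,0.7],[0,0,0],1],
    [[0,0,0.7],[0,0,0],1],
    [[0,0,0.7],[0,0,0],1],
  ],
)

```text
t: 20.0
ee_pos: [486.5, 101.9, 222.1]
eef_rot: [0.0, 0.753, 0.658, 0.0]
contact_force: [-0.6, -0.3, -4.9]
opening: 0.326
```

Call:
apply_moves(
  commands=[
    [[0,0,0.8],[0,0,0],1],
    [[0,0,0.8],[0,0,0],1],
    [[0,0,0.8],[0,0,0],1],
    [[0,0,0.8],[0,0,0],1],
  ],
)

```text
t: 20.4
ee_pos: [486.5, 101.9, 221.1]
eef_rot: [0.0, 0.753, 0.658, -0.0]
contact_force: [-0.2, 0.6, -2.9]
opening: 0.33
```

Call:
apply_moves(
  commands=[
    [[0,0,0.7],[0,0,0],1],
    [[0,0,0.7],[0,0,0],1],
    [[0,0,0.7],[0,0,0],1],
    [[0,0,0.7],[0,0,0],1],
  ],
)

```text
t: 20.8
ee_pos: [486.5, 101.9, 220.9]
eef_rot: [0.0, 0.753, 0.658, 0.0]
contact_force: [-1.7, -0.5, 0.6]
opening: 0.333
```

Call:
apply_moves(
  commands=[
    [[0,0,0],[0,0,0],0.45],
    [[0,0,0],[0,0,0],0.45],
    [[0,0,0],[0,0,0],0.45],
    [[0,0,0],[0,0,0],0.45],
  ],
)

```text
t: 21.2
ee_pos: [486.7, 101.9, 220.7]
eef_rot: [0.0, 0.753, 0.658, 0.0]
contact_force: [-0.0, -0.4, 0.2]
opening: 0.55
```

Call:
apply_moves(
  commands=[
    [[0,0,-15],[0,0,0],0.45],
    [[0,0,-45],[0,0,0],0.45],
    [[0,0,-80],[0,0,0],0.45],
    [[0,0,-100],[0,0,0],0.45],
  ],
)

```text
t: 21.6
ee_pos: [487.0, 101.9, 323.5]
eef_rot: [0.001, 0.753, 0.658, 0.002]
contact_force: [1.3, 0.1, -0.1]
opening: 0.549
```

Call:
apply_moves(
  commands=[
    [[-181,180,0],[0,0,0],0.45],
    [[-181,180,0],[0,0,0],0.45],
    [[-181,180,0],[0,0,0],0.45],
    [[-181,180,0],[0,0,0],0.45],
    [[-181,180,0],[0,0,0],0.45],
  ],
)

```text
t: 22.1
ee_pos: [638.3, -99.2, 320.4]
eef_rot: [0.0, 0.753, 0.658, 0.0]
contact_force: [0.5, 0.6, 1.3]
opening: 0.549
```

Call:
apply_moves(
  commands=[
    [[-4,4,0],[0,0,0],0.45],
    [[-4,4,0],[0,0,0],0.45],
    [[-4,4,0],[0,0,0],0.45],
  ],
)

```text
t: 22.4
ee_pos: [640.3, -101.1, 320.3]
eef_rot: [-0.001, 0.753, 0.658, -0.0]
contact_force: [0.2, 0.9, 0.3]
opening: 0.548
```

Run:
```python
from h import *
for i in range(4):
    s=env.observe();print(s["ee_pos"].round(1))
    if i<3: c=env.camera("wrist")
go([641.2,-100.5,247],-7.4)
save("w8.png",c["color"],1.25)
```

```text
[ 640.3 -101.1  320.3]
[ 640.2 -100.6  320.7]
[ 640.1 -100.4  321. ]
[ 640.1 -100.4  321.1]
t 22.55 pos [ 640.1 -100.4  321.1] open 0.549 F [ 0.3 -0.4  0.2] shift [ 0.   1.  74.1] turn/5 [ 0.01 -0.   -0.04]
```

View pics/w8.png

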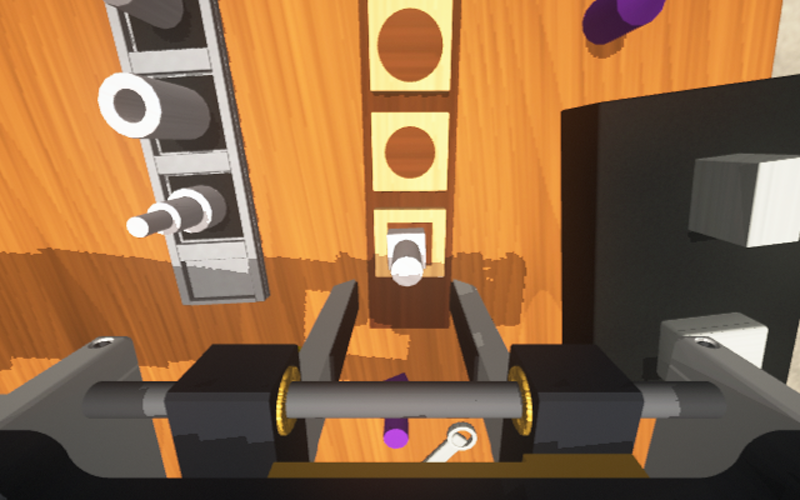

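Call:
apply_moves(
  commands=[
    [[0,1,25],[0,0,0],0.45],
    [[0,1,50],[0,0,0],0.45],
    [[0,1,66],[0,0,0],0.45],
    [[0,1,73],[0,0,0],0.45],
    [[0,1,73],[0,0,0],0.45],
  ],
  squeeze=20,
)

```text
t: 23.05
ee_pos: [641.3, -101.5, 246.6]
eef_rot: [-0.001, 0.753, 0.658, -0.001]
contact_force: [-0.5, -0.2, -0.4]
opening: 0.549
```

Call:
apply_moves(
  commands=[
    [[0,0,0],[0,0,0],0.55],
    [[0,0,0],[0,0,0],0.65],
    [[0,0,0],[0,0,0],0.75],
    [[0,0,0],[0,0,0],1],
    [[0,0,0],[0,0,0],1],
  ],
)

```text
t: 23.55
ee_pos: [641.9, -102.3, 248.3]
eef_rot: [0.001, 0.753, 0.658, 0.0]
contact_force: [0.5, -0.1, 1.8]
opening: 0.226
```

Call:
apply_moves(
  commands=[
    [[0,0,0],[0,0,0],1],
    [[0,0,0],[0,0,0],1],
    [[0,0,0],[0,0,0],1],
  ],
)

```text
t: 23.85
ee_pos: [641.9, -102.2, 248.2]
eef_rot: [0.001, 0.753, 0.658, 0.0]
contact_force: [-0.1, -0.5, 3.2]
opening: 0.227
```

Call:
apply_moves(
  commands=[
    [[0,0,-8],[0,0,0],1],
    [[0,0,-25],[0,0,0],1],
    [[0,0,-50],[0,0,0],1],
    [[0,0,-75],[0,0,0],1],
    [[0,0,-90],[0,0,0],1],
  ],
)

```text
t: 24.35
ee_pos: [641.9, -102.1, 339.5]
eef_rot: [0.001, 0.753, 0.658, 0.001]
contact_force: [0.3, 0.0, -0.8]
opening: 0.233
```

Call:
apply_moves(
  commands=[
    [[10,-7,0],[0,0,0],1],
    [[30,-21,0],[0,0,0],1],
    [[60,-43,0],[0,0,0],1],
    [[90,-64,0],[0,0,0],1],
    [[120,-86,0],[0,0,0],1],
  ],
)

```text
t: 24.85
ee_pos: [571.1, 30.0, 335.2]
eef_rot: [-0.001, 0.753, 0.658, -0.001]
contact_force: [0.2, -0.6, 0.5]
opening: 0.23
```

Call:
apply_moves(
  commands=[
    [[30,-21,0],[0,0,0],1],
    [[60,-43,0],[0,0,0],1],
    [[90,-64,0],[0,0,0],1],
    [[115,-82,0],[0,0,0],1],
    [[130,-93,0],[0,0,0],1],
  ],
)

```text
t: 25.35
ee_pos: [495.7, 171.9, 335.5]
eef_rot: [-0.001, 0.752, 0.659, -0.001]
contact_force: [-0.2, 0.3, -1.1]
opening: 0.232
```

Call:
apply_moves(
  commands=[
    [[6,-4,0],[0,0,0],1],
    [[6,-4,0],[0,0,0],1],
    [[6,-4,0],[0,0,0],1],
    [[6,-4,0],[0,0,0],1],
  ],
)

```text
t: 25.75
ee_pos: [495.2, 175.3, 337.1]
eef_rot: [0.0, 0.754, 0.657, -0.0]
contact_force: [-1.0, -0.6, -0.8]
opening: 0.226
```

Run:
```python
from h import *
for i in range(3):
    s=env.observe();print(s["ee_pos"].round(1),s["contact_force"].round(1))
    if i<2: c=env.camera("wrist")
go([493,175.6,234.2],-7.4)
save("w9.png",c["color"],1.25)
```

```text
[495.2 175.3 337.1] [-1.  -0.6 -0.8]
[495.3 175.3 337.2] [-0.3  0.6 -1.1]
[495.3 175.4 337.3] [-0.6  0.6 -0.1]
t 25.85 pos [495.3 175.4 337.3] open 0.233 F [-0.6  0.6 -0.1] shift [ -0.   -2.3 103.1] turn/5 [-0.    0.   -0.08]
```

View pics/w9.png

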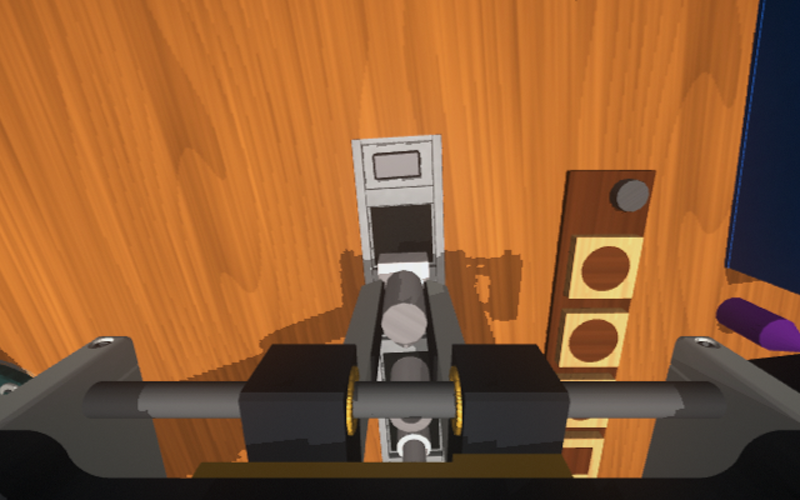

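Call:
apply_moves(
  commands=[
    [[0,-2,25],[0,0,0],1],
    [[0,-2,55],[0,0,0],1],
    [[0,-2,80],[0,0,0],1],
    [[0,-2,94],[0,0,0],1],
    [[0,-2,98],[0,0,0],1],
  ],
)

```text
t: 26.35
ee_pos: [492.5, 175.9, 237.5]
eef_rot: [-0.001, 0.753, 0.658, -0.002]
contact_force: [0.1, 0.1, -0.2]
opening: 0.231
```

Call:
apply_moves(
  commands=[
    [[0,0,1],[0,0,0],1],
    [[0,0,2],[0,0,0],1],
    [[0,0,2],[0,0,0],1],
    [[0,0,2],[0,0,0],1],
  ],
)

```text
t: 26.75
ee_pos: [493.2, 176.5, 238.6]
eef_rot: [0.001, 0.753, 0.658, 0.001]
contact_force: [0.9, 0.4, -0.7]
opening: 0.233
```

Call:
apply_moves(
  commands=[
    [[0,0,0.7],[0,0,0],1],
    [[0,0,0.7],[0,0,0],1],
    [[0,0,0.7],[0,0,0],1],
  ],
)

```text
t: 27.05
ee_pos: [492.9, 176.4, 236.9]
eef_rot: [0.0, 0.753, 0.658, 0.0]
contact_force: [0.2, -0.5, -1.2]
opening: 0.229
```

Call:
apply_moves(
  commands=[
    [[0,0,1.5],[0,0,0],1],
    [[0,0,1.5],[0,0,0],1],
    [[0,0,1.5],[0,0,0],1],
    [[0,0,1.5],[0,0,0],1],
  ],
)

```text
t: 27.45
ee_pos: [492.9, 176.4, 235.2]
eef_rot: [0.0, 0.753, 0.658, -0.0]
contact_force: [-0.5, -0.2, -1.2]
opening: 0.234
```

Call:
apply_moves(
  commands=[
    [[0,0,0.8],[0,0,0],1],
    [[0,0,0.8],[0,0,0],1],
    [[0,0,0.8],[0,0,0],1],
    [[0,0,0.8],[0,0,0],1],
  ],
)

```text
t: 27.85
ee_pos: [492.9, 176.4, 234.5]
eef_rot: [0.0, 0.753, 0.658, 0.0]
contact_force: [0.0, -0.0, -1.1]
opening: 0.234
```

Call:
apply_moves(
  commands=[
    [[0,0,0.6],[0,0,0],1],
    [[0,0,0.6],[0,0,0],1],
    [[0,0,0.6],[0,0,0],1],
    [[0,0,0.6],[0,0,0],1],
  ],
)

```text
t: 28.25
ee_pos: [492.9, 176.4, 234.2]
eef_rot: [0.0, 0.753, 0.658, 0.0]
contact_force: [-1.5, 0.1, 2.8]
opening: 0.233
```

Contact at the predicted height; release, rise, back off to the robot's left to clear the view.

Call:
apply_moves(
  commands=[
    [[0,0,0],[0,0,0],0.4],
    [[0,0,0],[0,0,0],0.4],
    [[0,0,0],[0,0,0],0.4],
    [[0,0,0],[0,0,0],0.4],
    [[0,0,0],[0,0,0],0.4],
  ],
)

```text
t: 28.75
ee_pos: [492.9, 176.4, 233.7]
eef_rot: [0.0, 0.753, 0.658, -0.0]
contact_force: [-0.3, 0.5, 0.8]
opening: 0.593
```

Call:
apply_moves(
  commands=[
    [[0,0,-15],[0,0,0],0.4],
    [[0,0,-45],[0,0,0],0.4],
    [[0,0,-80],[0,0,0],0.4],
    [[0,0,-120],[0,0,0],0.4],
    [[0,0,-150],[0,0,0],0.4],
  ],
)

```text
t: 29.25
ee_pos: [492.9, 176.5, 386.6]
eef_rot: [0.001, 0.753, 0.658, 0.001]
contact_force: [-0.5, 0.9, 0.4]
opening: 0.598
```

Call:
apply_moves(
  commands=[
    [[200,-80,0],[0,0,0],0.4],
    [[200,-80,0],[0,0,0],0.4],
    [[200,-80,0],[0,0,0],0.4],
    [[200,-80,0],[0,0,0],0.4],
    [[200,-80,0],[0,0,0],0.4],
  ],
)

```text
t: 29.75
ee_pos: [438.8, 389.0, 383.4]
eef_rot: [-0.001, 0.752, 0.66, 0.0]
contact_force: [0.0, -0.1, 0.5]
opening: 0.603
```

Run:
```python
from h import *
c=env.camera("top");d=env.camera("scene")
save("f.png",np.hstack([c["color"][150:400,120:400],d["color"][120:370,240:520]]),1.4)
s=env.observe();print(s["t"],s["ee_pos"],s["contact_force"].round(1))
```

```text
29.85 [439.68120722 387.15182573 383.27297978] [-0.1 -0.7 -0.1]
```

View pics/f.png

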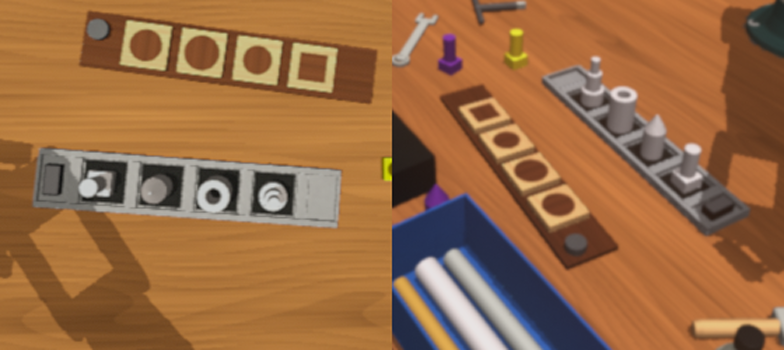

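All four parts stand upright in their compartments, left to right post, centre, bush, shaft. The rack is empty and the look-alikes have not moved.

```bash
python3 -c "
from h import *
print(env.job_done())"
```

```text
the job is handed in; nothing more can be done
None
```

The four parts are now in the tray in reverse order. From left to right as seen from the robot they are the post, the lathe centre, the bush and the stepped shaft. I lowered each one until the force reading showed it resting on the compartment floor, then let go and handed the job in at about 30 s.

- **Final check:** the last top and scene pictures show all four parts upright and free inside their compartments. The rack is empty, the purple and yellow look-alikes are untouched, and the gripper is clear of everything.
- **Contact heights:** each part touched down within about 0.5 mm of the height I expected. The vertical contact forces I read were at most about 6 N.
- **Disagreements:** the top and wrist cameras differed by up to 5 mm in x on one part (about 2 mm on the others), so I used positions between the two. TCP readings also swung by a few millimetres just after moves. Neither affected a grasp or a placement.

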